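Pack the microscope stage plates into their latched case

TASK

Pack away the microscope's black stage plates that lie about the desk: lift the draw latch's lever past centre so that its hook comes free, open the case's lid fully upright, and fit every plate fully home and flat in its own place between the rods of the case, where the outlines allow only one arrangement. Then lower the lid gently until it is fully shut, without letting it slam, leave the latch undone, and leave the other things on the desk where they are.

Things in the scene. Friction and masses are not known exactly. Their poses are not given: they have to be found in the camera images.
- case: White case, fixed, outside 138 (x) x 254 (y) mm, walls 4 mm thick, 56 high, inner floor 4 mm above the desk. Origin: centre of underside; x from the latch side to the hinge side, z up. 8 mm steel rods on the floor trace the four plates' places (2 mm play each way); a plate not home rides 8 mm higher on the rods and keeps the lid from shutting.
- lid (a joint): Hinge of the flat lid (8 mm thick, 138 x 254 mm, 0.25 kg), along the case's y on its far (+x) top edge. 0 = shut, grows as it opens, stop at 1.9 rad. Stiff: the lid stays where it is left and takes 2 to 4 N at the handle to move. While the latch is hooked it cannot be raised.
- lid_handle (a point): Grip block on the lid's top near its front edge: 14 mm wide along the case's y, 30 mm along x, 40 mm tall. Point: 25 mm above the lid's top, 15 mm below the block's top; 118 mm from the hinge along the lid and 33 mm above the hinge. Axes of the lid (the case's when shut). Pinched across the 14 mm it can turn between the fingers as the lid swings.
- lid_hinge (a point): Point on the lid's hinge axis, at its middle, 56 mm above the desk, 69 mm to +x of the case's centre.
- lever (a joint): Lever of the over-centre draw latch, middle of the case's front (-x) wall. 0 = latched: it sticks out to -x, sloping down; grows as the tab is lifted up and round, stop at 1.4 rad. Below 0.7 rad (dead centre) a spring draws it back to 0, 4 to 5 N at the tab at first and less towards the centre; beyond, it snaps on to its stop at 1.4 rad, and the wire hook has swung clear of the lid's catch.
- lever_tab (a point): Centre of the lever's grip tab, 22 mm wide along the case's y, 18 x 12 mm otherwise; 52 mm from the pivot. Latched, it is 22 mm above the desk and 129 mm to -x of the case's centre. Pinched across the 22 mm it can turn between the fingers as it follows its arc.
- lever_pivot (a point): Pivot of the latch lever, axis along the case's y, 50 mm above the desk, 16 mm in front of the front wall.
- u_plate_fin (a point): U-shaped plate. Black plate, 12 mm thick, 0.17 kg; fin on top 40 (x) x 10 (y) x 34 mm tall, to be gripped across the 10 mm. Point: on the fin's middle, 34 mm above the underside, 22 above the plate's top, 12 below the fin's top; axes of the plate. Outline from the point (mm): web x -55..55, y -24..6; arms x -55..-22 and 22..55, y 6..42; mouth to +y.
- t_plate_fin (a point): T-shaped plate. Black plate, 12 mm thick, 0.17 kg; fin on top 40 (x) x 10 (y) x 34 mm tall, to be gripped across the 10 mm. Point: on the fin's middle, 34 mm above the underside, 22 above the plate's top, 12 below the fin's top; axes of the plate. Outline from the point (mm): bar x -55..55, y -6..24; stem x -19..19, y -42..-6.
- slim_l_plate_fin (a point): L-shaped plate, narrow foot. Black plate, 12 mm thick, 0.17 kg; fin on top 40 (x) x 10 (y) x 34 mm tall, to be gripped across the 10 mm. Point: on the fin's middle, 34 mm above the underside, 22 above the plate's top, 12 below the fin's top; axes of the plate. Outline from the point (mm): bar x -55..55, y -22..8; foot x -55..-20, y 8..50.
- wide_l_plate_fin (a point): L-shaped plate, wide foot. Black plate, 12 mm thick, 0.17 kg; fin on top 40 (x) x 10 (y) x 34 mm tall, to be gripped across the 10 mm. Point: on the fin's middle, 34 mm above the underside, 22 above the plate's top, 12 below the fin's top; axes of the plate. Outline from the point (mm): bar x -55..55, y -6..24; foot x -8..55, y -40..-6.
- nest_u_plate (a point): Where the fin point of the u plate is when the plate lies fully home, 38 mm above the desk; axes of the case; the plate's x and y must point the same way as these.
- nest_t_plate (a point): Where the fin point of the t plate is when the plate lies fully home, 38 mm above the desk; axes of the case; the plate's x and y must point the same way as these.
- nest_slim_l_plate (a point): Where the fin point of the slim l plate is when the plate lies fully home, 38 mm above the desk; axes of the case; the plate's x and y must point the same way as these.
- nest_wide_l_plate (a point): Where the fin point of the wide l plate is when the plate lies fully home, 38 mm above the desk; axes of the case; the plate's x and y must point the same way as these.
- slide_box: Bystander: grey slide box 100 x 85 x 34 mm, origin under its centre.
- oil_bottle: Bystander: amber bottle, 40 mm across, 85 mm tall, origin under its centre.
- specimen_jar: Bystander: clear jar with white cap, 68 mm across, 75 mm tall, origin under its centre.
- petri_dish: Bystander: clear open dish, 90 mm across, 16 mm tall, origin under its centre.
- mouse: Bystander: black computer mouse 105 x 60 x 32 mm, origin under its centre.
Mind the look-alikes: they are no part of the job. What is shaped like the part that bears u_plate_fin but blue is not meant. What is shaped like the part that bears slim_l_plate_fin but orange is not meant.

How it is judged:
On the way, in this order (a step that is already met when the one before it is completed fails the run):
1. the latch lever is lifted past centre and the hook is free, lid still shut (value of joint lever above 1.1 rad and value of joint lid below 0.15 rad), for 0.1 s.
2. the lid is open, upright or beyond (value of joint lid above 1.45 rad), for 0.2 s.
3. every plate lies home in its own nest, lid still open (horizontal distance between u_plate_fin and nest_u_plate below 0.005 m and z of u_plate_fin in the frame of nest_u_plate below 0.004 m and angle between the x axis of u_plate_fin and the x axis of nest_u_plate, either way round below 0.08 rad and angle between each of u_plate_fin, t_plate_fin, slim_l_plate_fin, wide_l_plate_fin's own z axis and vertical below 0.06 rad and horizontal distance between t_plate_fin and nest_t_plate below 0.005 m and z of t_plate_fin in the frame of nest_t_plate below 0.004 m and angle between the x axis of t_plate_fin and the x axis of nest_t_plate, either way round below 0.08 rad and horizontal distance between slim_l_plate_fin and nest_slim_l_plate below 0.005 m and z of slim_l_plate_fin in the frame of nest_slim_l_plate below 0.004 m and angle between the x axis of slim_l_plate_fin and the x axis of nest_slim_l_plate, either way round below 0.08 rad and horizontal distance between wide_l_plate_fin and nest_wide_l_plate below 0.005 m and z of wide_l_plate_fin in the frame of nest_wide_l_plate below 0.004 m and angle between the x axis of wide_l_plate_fin and the x axis of nest_wide_l_plate, either way round below 0.08 rad and value of joint lid above 0.5 rad), for 0.2 s.
At the end, for the whole second after the job is handed in: Every plate present lies in its own nest (fin within 5 mm of the nest point sideways, no more than 4 mm high, within 0.08 rad of the case's direction, tilted under 0.06 rad), the lid is shut (under 0.05 rad) and at rest, the lever is past centre (over 1.0 rad) (horizontal distance between u_plate_fin and nest_u_plate below 0.005 m and z of u_plate_fin in the frame of nest_u_plate below 0.004 m and angle between the x axis of u_plate_fin and the x axis of nest_u_plate, either way round below 0.08 rad and angle between each of u_plate_fin, t_plate_fin, slim_l_plate_fin, wide_l_plate_fin's own z axis and vertical below 0.06 rad and horizontal distance between t_plate_fin and nest_t_plate below 0.005 m and z of t_plate_fin in the frame of nest_t_plate below 0.004 m and angle between the x axis of t_plate_fin and the x axis of nest_t_plate, either way round below 0.08 rad and horizontal distance between slim_l_plate_fin and nest_slim_l_plate below 0.005 m and z of slim_l_plate_fin in the frame of nest_slim_l_plate below 0.004 m and angle between the x axis of slim_l_plate_fin and the x axis of nest_slim_l_plate, either way round below 0.08 rad and horizontal distance between wide_l_plate_fin and nest_wide_l_plate below 0.005 m and z of wide_l_plate_fin in the frame of nest_wide_l_plate below 0.004 m and angle between the x axis of wide_l_plate_fin and the x axis of nest_wide_l_plate, either way round below 0.08 rad and value of joint lid below 0.05 rad and value of joint lever above 1 rad and velocity of joint lid above -0.1 rad/s); the robot touches nothing.
It fails at once if the lid slams (closes faster than 3 rad/s) (velocity of joint lid below -3 rad/s).
It fails at once if another thing on the desk is shifted by more than 40 mm (distance of any of slide_box, oil_bottle, specimen_jar, petri_dish, mouse from where it was at the start of the episode above 0.04 m).
Of u_plate, t_plate, slim_l_plate, wide_l_plate only 3 to 4 are there at a start; the rules pass over those that are not, and their reading is None.
At some moment in a run one of u_plate, t_plate, slim_l_plate, wide_l_plate may be knocked a few centimetres aside while the robot is not near it.
Once in a run the grip may slacken for a moment while it holds something.
It also fails if it takes over 210 s, if anything falls off the work surface, if the arm or the gripper's body presses on something with over 40 N, if the wrist force passes 120 N, or if a joint passes its speed limit or range.

ROBOT

A 6-joint arm with a two-finger parallel gripper is mounted at the origin on the work surface. World frame = base frame: x ahead of the robot, y to its left, z up, the work surface at z = 0. Lengths are in m, angles in rad, forces in N, time in s.
With the tool pointing down it reaches from about 0.35 to 1 m from the base axis. Payload 7.1 kg.
Tool frame: the origin (TCP) lies between the finger pads; the fingertips stand 22 mm ahead of it and the grasp point (between the pads) lies 3 mm ahead of it; z points along the fingers, y is the line along which they close (so a half turn about z gives the same grasp; the last joint's range is limited). The gripper opens to 85 mm and grips with 20 to 120 N. Pads are 22 mm wide; open, the fingers measure 114 mm over their backs; the gripper's body (76 mm by 85 mm) begins 54 mm behind the grasp point. The pads swing forward as they close: fully open they stand 13 mm farther back than shut.
Start: joints at [-1.327, 0.423, 1.63, -0, 1.089, -0.019], TCP at [0.162, -0.604, 0.253] pointing down, gripper open.
Joint ranges: [-3, 3], [-0.9, 2.11], [0.09, 2.58], [-1.31, 4.45], [0.11, 2.69], [-2.54, 2.54]. Speed limits (rad/s): [2.39, 2.39, 3.01, 3.14, 3.14, 3.14].

INTERFACE

Orientations are given as a rotation vector (axis times angle).
In Python, from rig import manip gives the robot as it stands. The module is installed in compiled form; this text tells all that it offers. Calls block until the motion is done:
- manip.move_to(position, orientation): joint-space move of the TCP to a pose.
- manip.servo_line(position, orientation=None, rate=0.15): straight line of the TCP; orientation=None keeps the orientation; rate is the mean speed in m/s.
- manip.set_joints(angles): joint-space move.
- manip.command_gripper(opening, f_grip=None): finger opening in m; f_grip is the grip in N (None keeps the last); returns when the fingers have stopped.
- manip.hold(seconds).
- manip.solve_ik(position, orientation): joint angles nearest the present ones, or None.
- manip.camera(name): name is "side" or "top"; returns a dict with "image" (480x640x3 uint8, red, green, blue), "fx", "fy", "cx", "cy" (pixels), "k1" (the pictures are not rectified: a ray, as slopes to the right and down, at radius r is drawn at 1 + k1 r^2 times it, then the intrinsics apply), "cam_to_world" (4x4, takes a point from camera to world coordinates). Camera axes: x right, y down, z forward; pixel columns grow to the right and rows downward; lengths in m; the calibration is good to about 2 mm. A picture is of the moment at which its call begins. There is no depth.
A pose or a line that the arm cannot do raises manip.IKError and nothing moves.
- manip.sign_off(): hands the job in; it is judged then, once.
Readings, each from a call of its own:
- manip.get_time(): time.
- manip.get_joint_positions(): joint angles.
- manip.get_joint_vel(): joint speeds.
- manip.get_tau(): joint torques, N m.
- manip.get_position(): TCP position.
- manip.get_ee_rot(): TCP orientation.
- manip.get_contact_force(): force on the tool from outside, world axes, zero at the start.
- manip.get_torque(): the same for the moment, N m.
- manip.get_width(): finger opening in m.
- manip.get_grip_force(): force on a finger pad.
Only numpy, scipy, OpenCV 4.12 (cv2) and the standard library are available. Lean on these libraries where they do the work, as an engineer would, in place of code of your own. Each camera call takes 0.05 s, during which the arm holds its last target. There are 200 camera calls.

## Working session

There is one attempt and no reset: what is moved stays moved. The work goes in short steps, each a Python script; the robot and the scene stay as the last script left them, time stands still between calls to the robot, and variables do not carry over. Pictures are saved under pics/ and viewed, at most 14 in all, crops included, and the job is handed in when it is done.

```bash
mkdir -p pics; python3 - <<'E'
from rig import manip
import cv2,numpy as np
for n in("side","top"):
    c=manip.camera(n); cv2.imwrite(f"pics/{n}0.png",c["image"][:,:,::-1])
    print(n,{k:(np.round(v,4).tolist()) for k,v in c.items() if k!="image"})
E
```

```text
side {'fx': 490.3539, 'fy': 490.3539, 'cx': 318.9334, 'cy': 241.1094, 'k1': -0.063, 'cam_to_world': [[-0.9263, -0.1808, 0.3306, 0.0928], [-0.3768, 0.4409, -0.8146, 1.1184], [0.0015, -0.8791, -0.4766, 0.7604], [0.0, 0.0, 0.0, 1.0]]}
top {'fx': 435.6139, 'fy': 435.6139, 'cx': 311.7197, 'cy': 243.3596, 'k1': -0.0901, 'cam_to_world': [[-0.0034, -0.9929, 0.1185, 0.4016], [-0.9997, 0.0007, -0.0224, -0.0208], [0.0221, -0.1186, -0.9927, 1.3453], [0.0, 0.0, 0.0, 1.0]]}
```

View pics/top0.png

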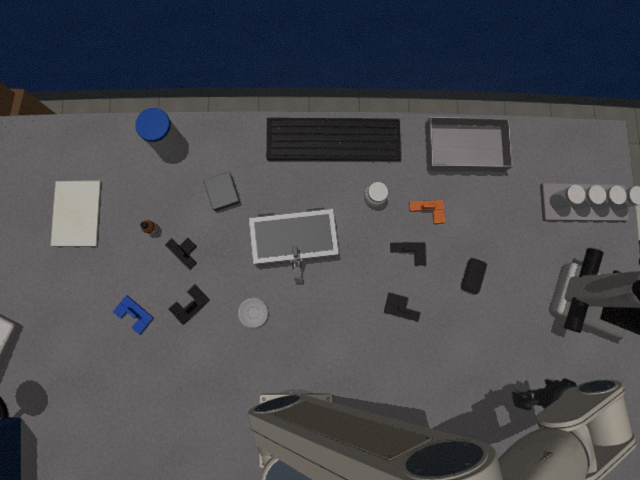

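View pics/side0.png

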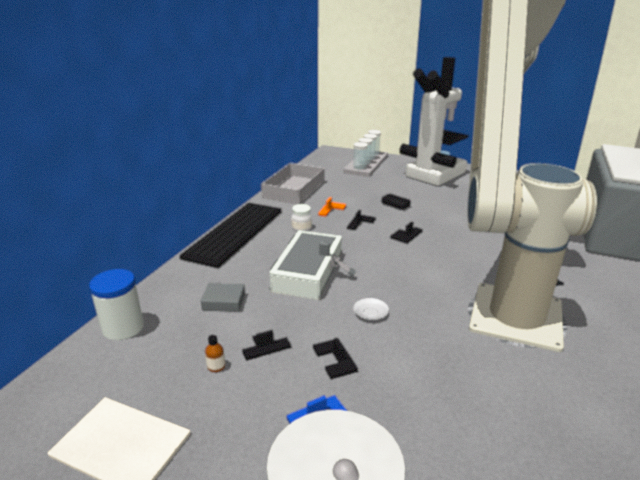

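Top view: black T at (182,252), black U at (189,305), black L at (408,250), black L at (402,307). The look-alikes are the blue U (133,314), the orange L (428,210) and the black mouse (474,276). The case is at (294,237), with its lever at (298,270). I choose the four black ones and check them in a close crop, together with model fits.

```bash
cat > h.py <<'E'
from rig import manip
import cv2,numpy as np
from scipy.optimize import minimize
from scipy.spatial.transform import Rotation as R
def box(x0,x1,y0,y1,z0,z1): return np.array([[x,y,z] for x in(x0,x1) for y in(y0,y1) for z in(z0,z1)])/1000
FIN=box(-20,20,-5,5,-22,12)
def pl(*b): return [box(*q,-34,-22) for q in b]+[FIN]
M=dict(u=pl((-55,55,-24,6),(-55,-22,6,42),(22,55,6,42)),t=pl((-55,55,-6,24),(-19,19,-42,-6)),
 sl=pl((-55,55,-22,8),(-55,-20,8,50)),wl=pl((-55,55,-6,24),(-8,55,-40,-6)),case=[box(-69,69,-127,127,0,64)])
def proj(c,P):
    T=np.linalg.inv(c["cam_to_world"]); K=np.array([[c["fx"],0,c["cx"]],[0,c["fy"],c["cy"]],[0,0,1.]])
    return cv2.projectPoints(np.ascontiguousarray(np.asarray(P,float).reshape(-1,3)),cv2.Rodrigues(T[:3,:3])[0],T[:3,3],K,np.array([c["k1"],0,0,0,0.]))[0][:,0]
def ray(c,uv,z):
    K=np.array([[c["fx"],0,c["cx"]],[0,c["fy"],c["cy"]],[0,0,1.]])
    p=cv2.undistortPoints(np.array([[uv]],float),K,np.array([c["k1"],0,0,0,0.]))[0,0]
    T=c["cam_to_world"]; d=T[:3,:3]@np.array([p[0],p[1],1]); o=T[:3,3]; return o+d*(z-o[2])/d[2]
def place(m,x,y,a,z=0.034):
    C,S=np.cos(a),np.sin(a); return [b@np.array([[C,S,0],[-S,C,0],[0,0,1]])+[x,y,z] for b in m]
def render(c,boxes,win,s=6):
    x0,y0,x1,y1=win; im=np.zeros(((y1-y0)*s,(x1-x0)*s),np.uint8)
    for b in boxes:
        h=cv2.convexHull(((proj(c,b)-[x0,y0]+.5)*s-.5).astype(np.float32))
        cv2.fillConvexPoly(im,np.round(h*16).astype(np.int32),255,cv2.LINE_AA,4)
    return cv2.resize(im,(x1-x0,y1-y0),interpolation=cv2.INTER_AREA)/255.
def dark(c): # softly 1 on black things
    g=c["image"].max(2).astype(float); return np.clip((75-g)/45,0,1)
def fit(m,views,p0,z=0.034,angs=None,pad=45,mask=dark,size=.01):
    W=[]
    for c in views:
        q=proj(c,[[p0[0],p0[1],z]])[0].astype(int)
        W.append((c,mask(c),(max(q[0]-pad,0),max(q[1]-pad,0),min(q[0]+pad,640),min(q[1]+pad,480))))
    def cost(p): return sum(np.abs(cv2.GaussianBlur(render(c,place(m,*p,z),w)-k[w[1]:w[3],w[0]:w[2]],(0,0),1)).sum() for c,k,w in W)
    best=None
    for a in (np.arange(0,2*np.pi,np.pi/6) if angs is None else angs):
        p=np.array([p0[0],p0[1],a]); sx=np.array([p,p+[size,0,0],p+[0,size,0],p+[0,0,.25]])
        r=minimize(cost,p,method="Nelder-Mead",options=dict(initial_simplex=sx,xatol=1e-4,fatol=.01,maxiter=150))
        if best is None or r.fun<best.fun: best=r
    return best.x,best.fun
E
python3 - <<'E'
from h import *
t,s=[manip.camera(n) for n in("top","side")]
np.save("pics/t0.npy",t["image"])
for n,uv in dict(t=(182,252),u=(189,305),A=(408,250),B=(402,307)).items():
    p=ray(t,uv,.01)
    for m in ([n] if n in M else ["sl","wl"]):
        x,f=fit(M[m],[t],p); print(n,m,np.round(x,4),round(f,1),end=" ")
        x,f=fit(M[m],[t,s],x[:2],angs=[x[2]],size=.004); print(np.round(x,4),round(f,1))
white=lambda c:np.clip((c["image"].min(2).astype(float)-140)/60,0,1)
def cm(c):
    k=(white(c)>.5).astype(np.uint8)
    h=max(cv2.findContours(k,0,2)[0],key=lambda q:cv2.contourArea(q) if np.hypot(*(np.array(cv2.minAreaRect(q)[0])-[294,237]))<30 else 0)
    o=np.zeros(k.shape,np.uint8);cv2.fillConvexPoly(o,cv2.convexHull(h),255);return o/255.
x,f=fit(M["case"],[t],ray(t,(294,237),.05),z=0,angs=[0.05],pad=60,mask=cm);print("case",np.round(x,4),f)
a=cv2.resize(t["image"][200:340,150:320],None,fx=3.2,fy=3.2,interpolation=cv2.INTER_CUBIC)[:, :400]
def crop(x,y,w=40):return cv2.resize(t["image"][y-w:y+w,x-w:x+w],(390,290),interpolation=cv2.INTER_CUBIC)
im=np.vstack([np.hstack([crop(182,252),crop(189,305)]),np.hstack([crop(408,250),crop(402,307)])])
cv2.imwrite("pics/c1.png",im[:,:,::-1])
E
```

```text
t t [0.5363 0.3484 0.8352] 317.2 [0.5374 0.3484 0.7826] 565.4
u u [0.3679 0.3186 5.4608] 158.5 [0.3686 0.318  5.4559] 457.3
A sl [ 0.5421 -0.3492  1.5843] 145.3 [ 0.5421 -0.3492  1.6224] 516.4
A wl [ 0.5396 -0.3507  4.6684] 233.6 [ 0.5394 -0.3514  4.7176] 647.9
B sl [ 0.3564 -0.3305  4.4345] 221.8 [ 0.3566 -0.3306  4.4445] 621.1
B wl [ 0.3576 -0.3284  1.3316] 165.8 [ 0.3572 -0.3302  1.3505] 554.4
case [0.5789 0.0093 0.0879] 2561.0470588235303
```

View pics/c1.png

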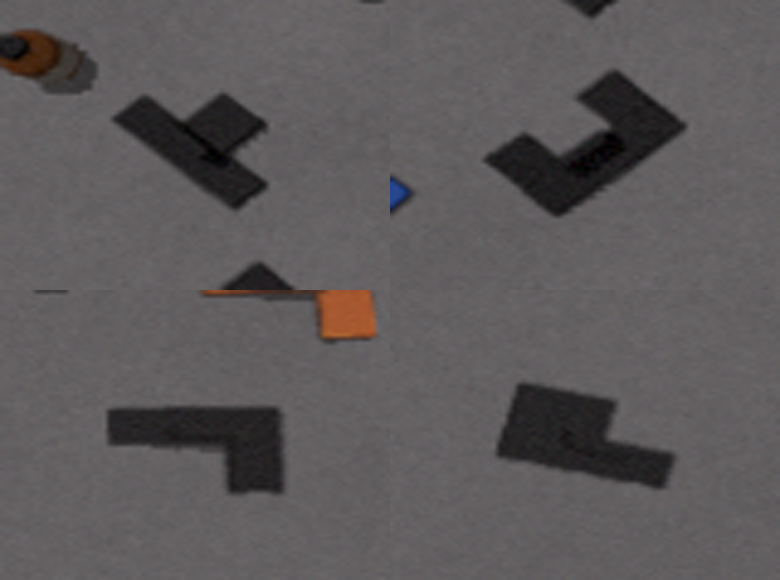

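The crops confirm T (182,252), U (189,305), slim L (408,250) and wide L (402,307). I'll sharpen the mask, fix the case fit and check both with an overlay.

```bash
sed -i 's|np.clip((75-g)/45,0,1)|np.clip((78-g)/24,0,1)|' h.py; python3 - <<'E'
from h import *
import json
t,s=[manip.camera(n) for n in("top","side")]
res={}
for n,(x,y,a) in dict(t=(.537,.348,.8),u=(.368,.318,5.46),sl=(.542,-.349,1.6),wl=(.357,-.33,1.34)).items():
    for v in ([t],[s],[t,s]):
        r,f=fit(M[n],v,(x,y),angs=[a],size=.004,pad=28); print(n,np.round(r,4),round(f,1))
    res[n]=r.tolist()
def cm(c):
    k=(c["image"].min(2)>125).astype(np.uint8)
    n,l,st,ce=cv2.connectedComponentsWithStats(k)
    q=proj(c,[[.58,.0093,.06]])[0]
    j=1+np.argmax(np.where(np.hypot(*(ce[1:]-q).T)<30,st[1:,4],0)); print(st[j])
    h=cv2.findContours((l==j).astype(np.uint8),0,2)[0]
    o=np.zeros(k.shape,np.uint8);cv2.fillConvexPoly(o,cv2.convexHull(max(h,key=cv2.contourArea)),255);return o/255.
for v in ([t],[s],[t,s]):
    r,f=fit(M["case"],v,(.579,.009),z=0,angs=[.08],pad=62,mask=cm);print("case",np.round(r,4),f)
res["case"]=r.tolist(); json.dump(res,open("res.json","w"))
im=[]
for c in(t,s):
    o=cv2.resize(c["image"],None,fx=4,fy=4,interpolation=cv2.INTER_CUBIC)
    for n,z in [(k,.034) for k in("t","u","sl","wl")]+[("case",0)]:
        for b in place(M[n],*res[n],z): cv2.polylines(o,[cv2.convexHull(((proj(c,b)+.5)*4).astype(np.int32))],True,(0,255,0),1)
    q=(proj(c,[[.58,.01,.05]])[0]*4).astype(int); im.append(o[q[1]-290:q[1]+290,q[0]-200:q[0]+200])
cv2.imwrite("pics/c2.png",np.hstack(im)[:,:,::-1])
E
```

```text
t [0.5366 0.349  0.8165] 116.6
t [0.5398 0.3497 0.7082] 155.7
t [0.5369 0.3487 0.8081] 285.8
u [0.3681 0.3187 5.4742] 22.2
u [0.3676 0.3233 5.4078] 127.5
u [0.3679 0.3191 5.4653] 188.9
sl [ 0.5424 -0.3496  1.5874] 29.9
sl [ 0.5452 -0.3526  1.6848] 105.2
sl [ 0.5424 -0.3496  1.5927] 146.6
wl [ 0.3573 -0.3287  1.3052] 21.5
wl [ 0.3596 -0.3333  1.4441] 322.7
wl [ 0.3572 -0.329   1.3065] 364.5
[ 249  209   89   55 1136]
case [0.5803 0.0063 0.1103] 138.83767517903152
[326 276   1   1   1]
case [ 1.0995 -0.4284  0.6405] 1.0
[ 249  209   89   55 1136]
[326 276   1   1   1]
case [0.5806 0.0061 0.1329] 3716.3169885833986
```

View pics/c2.png

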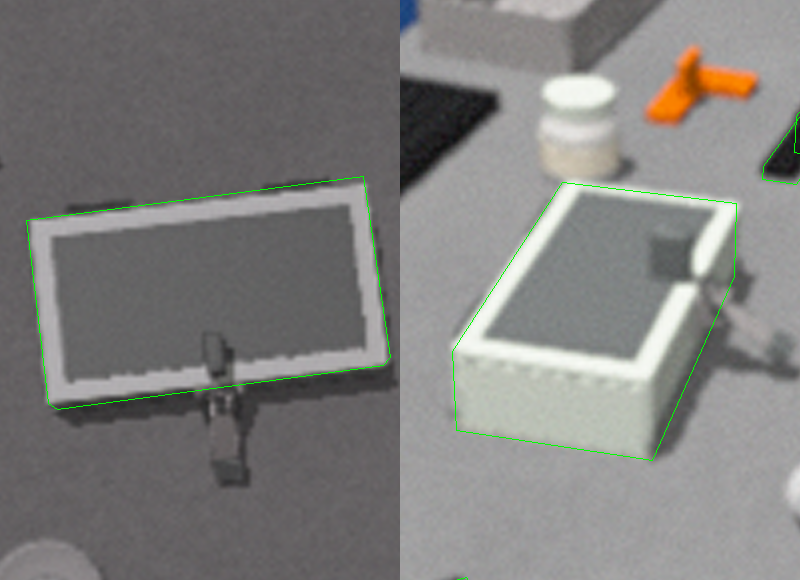

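```bash
cat >> h.py <<'E'
import json
CASE=np.array([.5803,.0063,.1103])
def cw(p,case=None):  # case frame (m) -> world
    c=CASE if case is None else case; C,S=np.cos(c[2]),np.sin(c[2])
    return np.array([c[0]+C*p[0]-S*p[1],c[1]+S*p[0]+C*p[1],p[2]])
def ori(yaw,tilt=0,flip=False): # closing axis at yaw+90deg; tilt leans the hand back to -x
    Rz=R.from_euler("z",yaw); B=np.array([[1,0,0],[0,-1,0],[0,0,-1.]]).T
    M0=R.from_matrix(B)*R.from_euler("z",np.pi if flip else 0)
    return (Rz*R.from_euler("y",-tilt)*M0).as_rotvec()
def tcp(g,o,back=.003): return np.asarray(g)-back*R.from_rotvec(o).as_matrix()[:,2] # TCP for a grasp point
def best_ori(g,yaw,tilt=0,seed=None):
    out=[]
    for y in (yaw,):
        for f in(0,1):
            o=ori(y,tilt,f); q=manip.solve_ik(tcp(g,o),o)
            if q is not None: out.append((abs(q[5]),f,o))
    return min(out,key=lambda e:e[0])[2] if out else None
E
python3 - <<'E'
from h import *
t=manip.camera("top")
q=(proj(t,[[.58,.01,.05]])[0]*4).astype(int)
print("tab seen",(q-[200,290]+[230,472])/4,"handle seen",(q-[200,290]+[213,345])/4)
print("pred",proj(t,[cw([-.129,0,.028]),cw([-.049,0,.104])]))
def tabp(a):
    ph=np.arctan2(28,44)-a; return cw([-.085-.052*np.cos(ph),0,.050-.052*np.sin(ph)+.003])
o=best_ori(tabp(0),CASE[2]); print(o, manip.solve_ik(tcp(tabp(0),o),o), manip.solve_ik(tcp(tabp(1.4),o),o))
for p in (tabp(0)+[0,0,.15],):
    manip.move_to(tcp(p,o),o)
manip.command_gripper(.055)
manip.servo_line(tcp(tabp(0),o),rate=.08)
print(manip.get_contact_force())
manip.command_gripper(.0,40); print("w",manip.get_width())
for a in np.linspace(.15,1.4,10):
    manip.servo_line(tcp(tabp(a),o),rate=.06)
    print(round(a,2),np.round(manip.get_contact_force(),1),round(manip.get_width(),4))
c=manip.camera("top");d=manip.camera("side")
q=proj(d,[cw([-.1,0,.08])])[0].astype(int)
im=cv2.resize(d["image"][q[1]-60:q[1]+60,q[0]-80:q[0]+80],(640,480),interpolation=cv2.INTER_CUBIC)
cv2.imwrite("pics/s1.png",im[:,:,::-1]); print(manip.get_time())
E
```

```text
tab seen [299. 281.] handle seen [294.75 249.25]
pred [[297.72429838 278.5397182 ]
 [294.39332024 249.70918494]]
[3.13681625 0.17317102 0.        ] [-4.37501288e-02  5.94883393e-01  2.10641880e+00 -8.88178420e-16
  4.40290458e-01  1.41674620e+00] [-4.07865793e-02  4.60114194e-01  2.07903789e+00 -4.44089210e-16
  6.02440565e-01  1.41970975e+00]
[-0.02738055  0.1243155   0.02958176]
w 0.02095233384246758
0.15 [ 4.2 -0.6 -6.8] 0.0211
0.29 [ 3.7 -0.7 -6.6] 0.0209
0.43 [ 3.  -1.  -6.2] 0.021
0.57 [ 2.6 -1.8 -5.3] 0.0211
0.71 [ 1.3 -2.6 -4.8] 0.0212
0.84 [-0.7 -3.7 -4.6] 0.0209
0.98 [-2.4 -4.1 -3.2] 0.0209
1.12 [-2.4 -4.4 -0.4] 0.021
1.26 [-2.9 -4.1 -0.4] 0.021
1.4 [-3.8 -4.1  1.5] 0.0209
8.3333
```

View pics/s1.png

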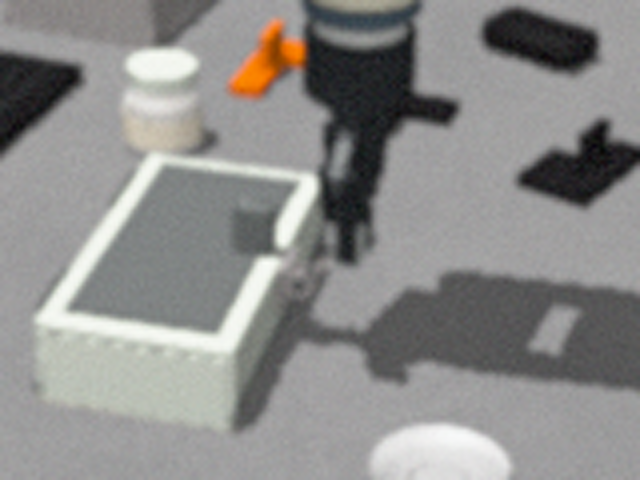

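The lever is up with the hook free and the lid still shut. Next I release it and open the lid.

```bash
cat >> h.py <<'E'
def handle(th,case=None): return cw([.069-.118*np.cos(th)+.033*np.sin(th),0,.056+.118*np.sin(th)+.033*np.cos(th)],case)
E
python3 - <<'E'
from h import *
manip.command_gripper(.05)
p=manip.get_position(); manip.servo_line(p+[0,0,.09])
o=manip.get_ee_rot()
manip.move_to(tcp(handle(0)+[0,0,.06],o),o)
manip.servo_line(tcp(handle(0),o),rate=.08)
manip.command_gripper(0,50); print(manip.get_width())
for a in np.linspace(.08,1.68,18):
    manip.servo_line(tcp(handle(a),o),rate=.1)
    print(round(a,2),np.round(manip.get_contact_force(),1),round(manip.get_width(),4))
manip.command_gripper(.05); manip.servo_line(manip.get_position()+[0,0,.1])
q=np.array(manip.get_joint_positions()); 
manip.set_joints([-1.0,*q[1:]])
t=manip.camera("top"); d=manip.camera("side")
q=proj(t,[cw([0,0,.03])])[0].astype(int)
im=cv2.resize(t["image"][q[1]-50:q[1]+50,q[0]-60:q[0]+60],(720,600),interpolation=cv2.INTER_CUBIC)
cv2.imwrite("pics/t2.png",im[:,:,::-1]); print(q,manip.get_time())
np.save("pics/t2.npy",t["image"])
q=proj(d,[cw([0,0,.05])])[0].astype(int)
cv2.imwrite("pics/s2.png",cv2.resize(d["image"][q[1]-80:q[1]+60,q[0]-80:q[0]+80],(640,560),interpolation=cv2.INTER_CUBIC)[:,:,::-1])
E
```

```text
0.013500649204321284
0.08 [-0.6  1.1  0.5] 0.0133
0.17 [-0.8  1.9 -1.1] 0.0135
0.27 [-1.1  2.2 -0.8] 0.0134
0.36 [-3.   0.9  0.5] 0.0135
0.46 [-3.9  2.5  1.1] 0.0136
0.55 [-4.3  2.6 -0.3] 0.0133
0.64 [-3.5  3.2  0.5] 0.0137
0.74 [-2.4  3.6 -0.1] 0.0134
0.83 [-2.8  4.4 -1.8] 0.0133
0.93 [-2.5  3.3 -3. ] 0.0136
1.02 [-2.   3.7 -3.8] 0.0136
1.12 [-3.2  4.6 -4.2] 0.0133
1.21 [-2.2  4.8 -4.3] 0.0134
1.3 [-2.9  5.  -3.5] 0.0131
1.4 [-2.9  4.7 -3.9] 0.0132
1.49 [-2.3  4.6 -4.2] 0.013
1.59 [-2.5  5.3 -3. ] 0.0133
1.68 [-4.1  5.4 -2.5] 0.0132
[293 236] 19.725
```

View pics/t2.png

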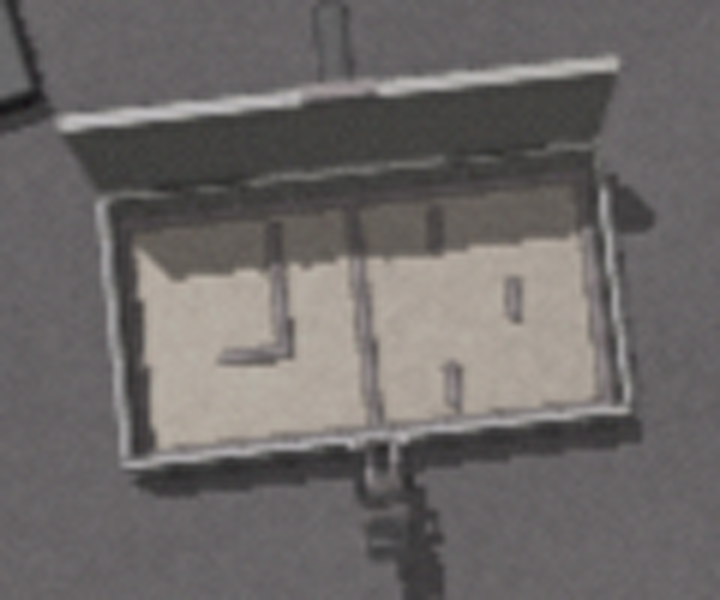

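View pics/s2.png

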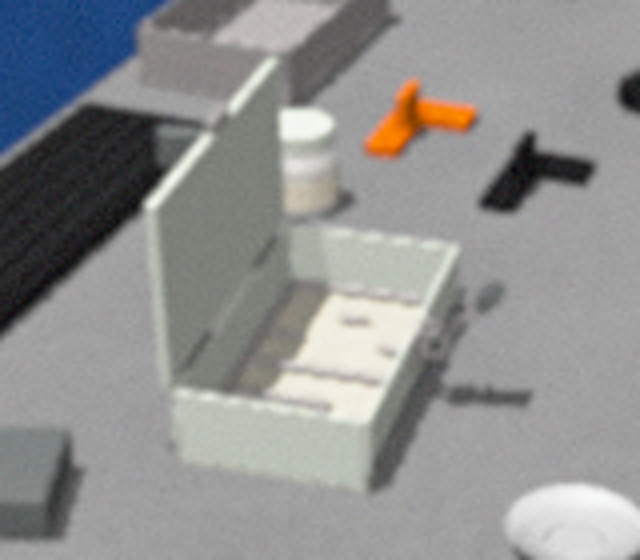

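The lid is upright (s2) and the lever is raised. Top crop: the divider rod is at (365,320), the L-pair's rods at (277,285) and (255,355), and the U/T rods at (435,228), (512,300), (455,385) and (593,320). This fixes the layout: slim then wide L on +y, T then U on -y. Next I fit the rod pattern to get the nest positions.

```bash
cat > rods.py <<'E'
from h import *
def rod(x0,x1,y0,y1): return box(x0,x1,y0,y1,4,12)
def groups(yd):
    g=[rod(-61,61,yd-4,yd+4)]
    L=[rod(-18,61,yd+38,yd+46),rod(-18,-10,yd+38,yd+74)]
    U=[rod(27,50,yd-46,yd-38),rod(-50,-27,yd-46,yd-38),rod(-11,11,yd-82,yd-74)]
    return g,L,U
if __name__=="__main__":
    img=np.load("pics/t2.npy"); t=manip.camera("top"); g=img.astype(float).mean(2)
    g=cv2.GaussianBlur(g,(0,0),.6)
    bh=cv2.morphologyEx(g,cv2.MORPH_BLACKHAT,np.ones((7,7)))
    bh=np.clip(bh,0,40); w=(240,185,350,285); B=bh[w[1]:w[3],w[0]:w[2]]
    def score(p,sel):
        gs=sum([groups(9)[i] for i in sel],[])
        r=render(t,place(gs,p[0],p[1],p[2],0),w); r=cv2.GaussianBlur(r,(0,0),.7)
        return -(r*B).sum()/np.sqrt((r*r).sum())
    def go(p,sel,fixyaw=False):
        f=(lambda q:score([q[0],q[1],p[2]],sel)) if fixyaw else (lambda q:score(q,sel))
        n=2 if fixyaw else 3; p0=np.array(p[:n]); d=np.diag([.003,.003,.03][:n])
        r=minimize(f,p0,method="Nelder-Mead",options=dict(initial_simplex=np.vstack([p0,p0+d]),xatol=1e-5,fatol=1e-3)); return r.x,r.fun
    a=go(CASE,[0,1,2]); print(a)
    c=list(a[0]); print("L",go(c,[0,1],1),"U",go(c,[0,2],1),"Lonly",go(c,[1],1),"Uonly",go(c,[2],1))
    o=cv2.resize(img,None,fx=6,fy=6,interpolation=cv2.INTER_CUBIC)
    bx=sum(groups(9),[])
    for b in place(bx+[box(-69,69,-127,127,0,56),box(-65,65,-123,123,4,4)],*c,0): cv2.polylines(o,[cv2.convexHull(((proj(t,b)+.5)*6).astype(np.int32))],True,(0,255,0),1)
    q=proj(t,[cw([0,0,.03])])[0].astype(int)*6
    cv2.imwrite("pics/t3.png",o[q[1]-250:q[1]+250,q[0]-330:q[0]+330][:,:,::-1])
E
python3 rods.py
```

```text
(array([ 0.57823808, -0.00284542,  0.11485922]), np.float64(-543.5527994064743))
L (array([ 0.57848185, -0.00294041]), np.float64(-486.9738766665175)) U (array([ 0.57807012, -0.00287725]), np.float64(-424.7746438028023)) Lonly (array([ 0.57845074, -0.0026477 ]), np.float64(-339.69674826357215)) Uonly (array([ 0.57754608, -0.0027468 ]), np.float64(-243.03333892096816))
```

View pics/t3.png

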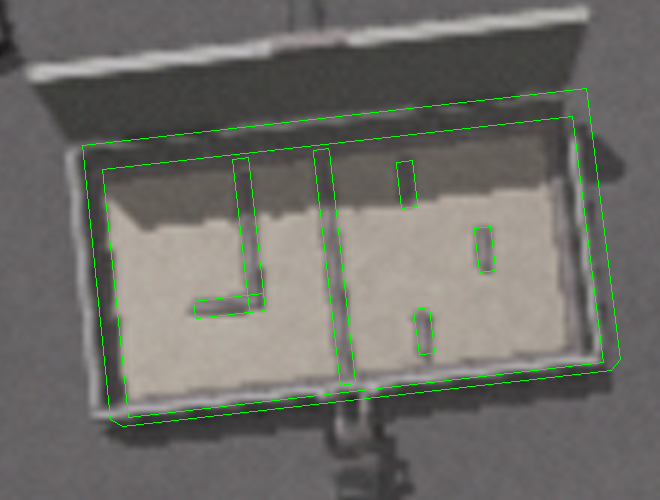

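```bash
cat >> h.py <<'E'
RF=np.array([.5782,-.0028,.1149])   # rod frame
NEST={k:np.array([0,y/1000.,.038]) for k,y in dict(sl=37,wl=97,t=-21,u=-81).items()}
PRI=dict(t=(.5366,.349,.8165),u=(.3681,.3187,5.474),sl=(.5424,-.3496,1.5874),wl=(.3573,-.3287,1.3052))
def find(n):
    t=manip.camera("top"); k=(dark(t)>.5).astype(np.uint8); p=np.array(PRI[n])
    N,l,st,ce=cv2.connectedComponentsWithStats(k)
    ok=[i for i in range(1,N) if 120<st[i,4]<900]
    e=proj(t,[[p[0],p[1],.012]])[0]; i=min(ok,key=lambda i:np.hypot(*(ce[i]-e)))
    t2=dict(t); sh=ray(t,ce[i],.012)[:2]
    if np.hypot(*(ce[i]-e))<6: sh=p[:2]
    x,f=fit(M[n],[t],sh,angs=p[2]+np.array([-.5,0,.5]),size=.005,pad=32)
    print(n,"at",np.round(x,4),"cost",round(f,1),"area",st[i,4]); return x,f
def pick(n,f_grip=60):
    x,f=find(n); g=np.array([x[0],x[1],.037]); tgt=cw(NEST[n],RF)
    c=[]
    for fl in(0,1):
        o=ori(x[2],0,fl);o2=ori(RF[2],0,fl)
        qa=manip.solve_ik(tcp(g+[0,0,.15],o),o); qb=manip.solve_ik(tcp(tgt+[0,0,.12],o2),o2); qc=manip.solve_ik(tcp(g,o),o)
        if all(q is not None for q in(qa,qb,qc)): c.append((max(abs(qa[5]),abs(qb[5])),fl))
    print(c); fl=min(c)[1]; o=ori(x[2],0,fl); o2=ori(RF[2],0,fl)
    manip.move_to(tcp(g+[0,0,.15],o),o); manip.command_gripper(.08)
    manip.servo_line(tcp(g,o),rate=.15); manip.command_gripper(0,f_grip); print("grip",round(manip.get_width(),4))
    manip.servo_line(tcp(g+[0,0,.11],o),rate=.15); print("lift",round(manip.get_width(),4),np.round(manip.get_contact_force(),1))
    m=np.array([*((g+tgt)/2)[:2],.147])
    manip.move_to(tcp(g+[0,0,.112],o2),o2)
    manip.servo_line(tcp([tgt[0],tgt[1],.15],o2),rate=.25)
    print("over",round(manip.get_width(),4),np.round(manip.get_contact_force(),1),manip.get_time()); return o2
def place_it(n,o2,dz=-.001):
    # fin is held 3 mm above its point when grasp z was .037
    tgt=cw(NEST[n],RF)+[0,0,.003]
    P=lambda h,d=(0,0): tcp(tgt+[*d,h],o2)
    manip.servo_line(P(.022),rate=.15); manip.hold(.2); b=manip.get_contact_force()[2]
    d=np.zeros(2); h=.012
    tries=[np.zeros(2)]+[r*np.array([np.cos(a),np.sin(a)]) for r in(.0015,.003,.0045) for a in np.arange(0,2*np.pi,np.pi/4)]
    for d in tries:
        manip.servo_line(P(h,d),rate=.05)
        hh=h
        while hh>dz:
            hh-=.0015; manip.servo_line(P(hh,d),rate=.03); f=manip.get_contact_force()[2]-b
            if f>8: break
        z=manip.get_position()[2]-P(0)[2]
        print("try",np.round(d*1000,1),"h",round(z*1000,1),"cmd",round(hh*1000,1),"f",round(f,1),np.round(manip.get_contact_force()[:2],1))
        if z<.0035: return True
        h=min(.010,hh+.0005)
    return False
def release(o2):
    manip.command_gripper(.022); manip.servo_line(manip.get_position()+[0,0,.12],rate=.15)
E
python3 - <<'E'
from h import *
o=pick("t"); print(place_it("t",o), manip.get_time())
E
```

```text
t at [0.5367 0.3489 0.816 ] cost 134.3 area 517
[(np.float64(1.3946856101072722), 0), (np.float64(1.828864634988393), 1)]
grip 0.0093
lift 0.0092 [-0.3 -0.  -2.5]
over 0.0088 [ 0.3 -0.6 -1.4] 28.5583
try [0. 0.] h 0.3 cmd -1.5 f 19.5 [-5.4  0.3]
True 32.0917
```

```bash
python3 - <<'E'
from h import *
release(None)
o=pick("u"); r=place_it("u",o); print(r, manip.get_time())
if r: release(None)
E
```

```text
u at [0.3681 0.3187 5.4743] cost 23.3 area 700
[(np.float64(1.8465477301158233), 1)]
grip 0.0085
lift 0.0088 [ 0.5 -1.  -2. ]
over 0.0096 [ 0.8 -0.2 -1.2] 41.0083
try [0. 0.] h 0.4 cmd -1.5 f 20.8 [-4.9  1.2]
True 44.5417
```

```bash
python3 - <<'E'
from h import *
o=pick("sl"); r=place_it("sl",o); print(r, manip.get_time())
if r: release(None)
q=np.array(manip.get_joint_positions()); manip.set_joints([-1.0,*q[1:]])
t=manip.camera("top"); q=proj(t,[cw([0,0,.03])])[0].astype(int)
im=cv2.resize(t["image"][q[1]-50:q[1]+50,q[0]-60:q[0]+60],(720,600),interpolation=cv2.INTER_CUBIC)
cv2.imwrite("pics/t4.png",np.clip(im[:,:,::-1].astype(float)*1.5,0,255))
E
```

```text
sl at [ 0.5425 -0.3497  1.5869] cost 30.7 area 544
[(np.float64(1.494290110218829), 0), (np.float64(2.534500176636854), 1)]
grip 0.009
lift 0.0086 [-0.7  1.7 -1.6]
over 0.0092 [-0.3  0.  -1.9] 53.2417
try [0. 0.] h 0.3 cmd -1.5 f 21.9 [-6.4  0.4]
True 56.775[ WARN:0@9.296] global loadsave.cpp:1063 imwrite_ Unsupported depth image for selected encoder is fallbacked to CV_8U.
```

View pics/t4.png

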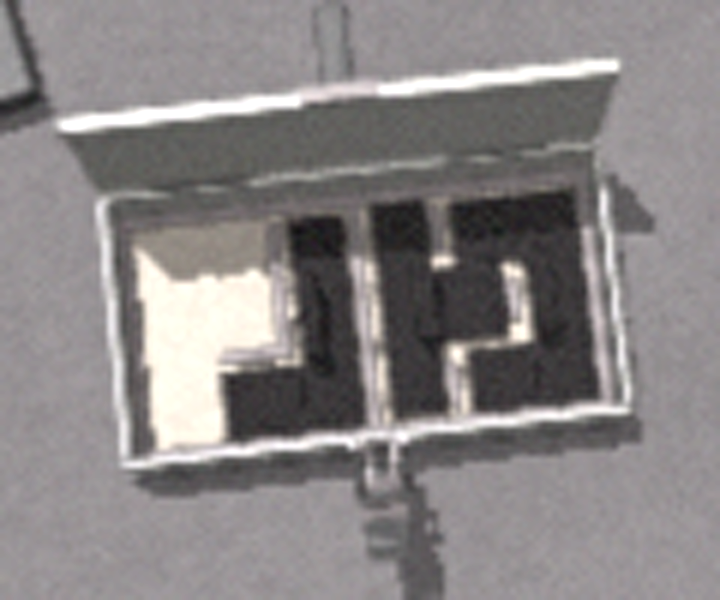

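The U (520,310), T (420,310) and slim L (310,340) lie between the rods, with the rods visible all round. Only the wide L's place on the left is empty.

```bash
python3 - <<'E'
from h import *
q=np.array(manip.get_joint_positions()); manip.set_joints([0.3,*q[1:]])
o=pick("wl"); r=place_it("wl",o); print(r, manip.get_time())
if r: release(None)
q=np.array(manip.get_joint_positions()); manip.set_joints([-1.0,*q[1:]])
t=manip.camera("top"); d=manip.camera("side")
q=proj(t,[cw([0,0,.03])])[0].astype(int)
a=cv2.resize(t["image"][q[1]-50:q[1]+50,q[0]-50:q[0]+50],(400,400),interpolation=cv2.INTER_CUBIC)
q=proj(d,[cw([0,0,.05])])[0].astype(int)
b=cv2.resize(d["image"][q[1]-50:q[1]+50,q[0]-50:q[0]+50],(400,400),interpolation=cv2.INTER_CUBIC)
cv2.imwrite("pics/t5.png",np.clip(np.hstack([a,b])[:,:,::-1]*1.4,0,255).astype(np.uint8))
# numeric check in the nests
k=dark(t)
for n in("u","t","sl","wl"):
    p=cw(NEST[n],RF); x,f=fit(M[n],[t],p[:2],z=.038,angs=[RF[2]],size=.003,pad=32); print(n,np.round((x-[p[0],p[1],RF[2]])*1000,1))
E
```

```text
wl at [ 0.3572 -0.3291  1.3051] cost 24.1 area 579
[(np.float64(1.5987034950839174), 0)]
grip 0.0089
lift 0.0089 [ 0.2 -0.3 -1.7]
over 0.009 [ 0.5  0.1 -1.5] 71.0
try [0. 0.] h 0.3 cmd -1.5 f 23.6 [-6.5 -0.4]
True 74.5333
u [-0.6 -1.8  4.9]
t [ 2.7 -2.9 10.2]
sl [-0.4 -1.3 -1.7]
wl [ 2.  -1.9  6.4]
```

View pics/t5.png

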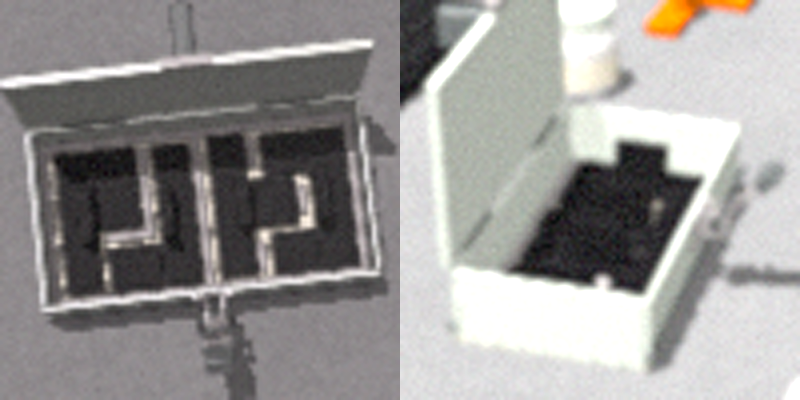

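All four plates lie flat and home, with each fin within 3 mm of its nest by sight. Next I lower the lid along the same arc.

```bash
python3 - <<'E'
from h import *
manip.servo_line(manip.get_position()+[0,0,.15])
o=ori(CASE[2],0,False)
manip.move_to(tcp(handle(1.68)+[0,0,.15],o),o); manip.command_gripper(.05)
manip.servo_line(tcp(handle(1.68),o),rate=.08); print(manip.get_contact_force())
manip.command_gripper(0,50); print(manip.get_width())
for a in np.linspace(1.58,-.01,18):
    manip.servo_line(tcp(handle(a),o),rate=.08)
    print(round(a,2),np.round(manip.get_contact_force(),1),round(manip.get_width(),4))
manip.hold(.3); print(manip.get_time(),manip.get_position()-tcp(handle(0),o))
E
```

```text
[ 0.4341551   0.74446575 -0.24761627]
0.013216232101496962
1.58 [0.1 3.8 0.4] 0.013
1.49 [1.  5.7 0.5] 0.0132
1.39 [0.6 5.1 1.3] 0.0136
1.3 [0.7 6.  2.4] 0.0131
1.21 [0.6 5.  2.9] 0.0129
1.11 [0.5 5.2 3.1] 0.0133
1.02 [-1.2  5.   4.8] 0.0134
0.93 [-1.5  5.8  6.5] 0.0133
0.83 [-0.8  4.   6.3] 0.0135
0.74 [-2.2  4.7  5.3] 0.0134
0.64 [-2.8  4.9  4.7] 0.0129
0.55 [-1.9  5.3  3.1] 0.0132
0.46 [-1.4  3.9 -0.3] 0.0132
0.36 [ 0.1  4.7 -0.7] 0.0132
0.27 [ 1.   5.3 -0.6] 0.0132
0.18 [ 1.4  5.3 -1.4] 0.013
0.08 [ 1.4  5.4 -1.2] 0.0134
-0.01 [-4.9  6.1 28. ] 0.0135
89.8333 [0.00141019 0.00014039 0.00137097]
```

```bash
python3 - <<'E'
from h import *
manip.command_gripper(.05); manip.servo_line(manip.get_position()+[0,0,.12],rate=.1)
q=np.array(manip.get_joint_positions()); manip.set_joints([-1.0,*q[1:]])
t=manip.camera("top"); d=manip.camera("side")
q=proj(t,[cw([0,0,.03])])[0].astype(int)
a=cv2.resize(t["image"][q[1]-50:q[1]+50,q[0]-50:q[0]+50],(400,400),interpolation=cv2.INTER_CUBIC)
q=proj(d,[cw([0,0,.05])])[0].astype(int)
b=cv2.resize(d["image"][q[1]-50:q[1]+50,q[0]-50:q[0]+50],(400,400),interpolation=cv2.INTER_CUBIC)
cv2.imwrite("pics/t6.png",np.hstack([a,b])[:,:,::-1])
E
```

```text
(no output)
```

View pics/t6.png

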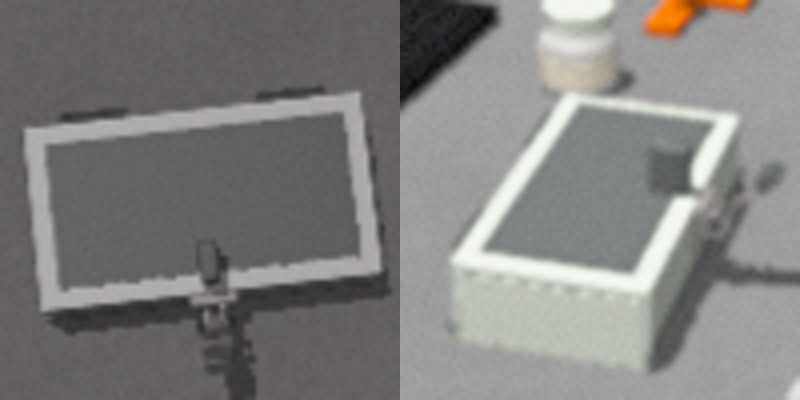

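The lid is shut flush, the lever tab at (770,175) is still raised and the arm is clear.

```bash
python3 -c "
from rig import manip
print(manip.sign_off(),manip.get_time())"
```

```text
the job is handed in; nothing more can be done
the job is handed in; nothing more can be done
```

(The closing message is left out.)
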